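# Locate a starter bracket in its fixture and snap the toggle clamp over

### The arm

A 6-joint arm with a two-finger parallel gripper is mounted at the origin on the work surface. World frame = base frame: x ahead of the robot, y to its left, z up, the work surface at z = 0. Lengths are in m, angles in rad, forces in N, time in s.
With the tool pointing down it reaches from about 0.425 to 0.95 m from the base axis. Payload 3.5 kg.
Tool frame: the origin (TCP) lies at the very end of the fingers, on their centre line; the grasp point (between the pads) lies 19 mm behind it; z points along the fingers, y is the line along which they close (so a half turn about z gives the same grasp; the last joint's range is limited). The gripper opens to 85 mm and grips with 20 to 120 N. Pads are 22 mm wide; open, the fingers measure 114 mm over their backs; the gripper's body (76 mm by 85 mm) begins 54 mm behind the grasp point. The pads swing forward as they close: fully open they stand 13 mm farther back than shut.
Start: joints at [1.146, 0.286, 1.577, -0, 1.279, -0.15], TCP at [0.183, 0.65, 0.231] pointing down, gripper open.
Joint ranges: [-2.77, 2.77], [-0.9, 2.22], [0.21, 2.48], [-1.53, 4.67], [0.24, 2.81], [-2.84, 2.84]. Speed limits (rad/s): [2.79, 2.79, 3.14, 3.14, 3.14, 3.14].

### API

Orientations are given as a unit quaternion [x, y, z, w].
In Python, from plant import ctrl gives the robot as it stands.
- The arm moves only by the tool carry_out, never from a script. Its argument "deltas" is one flat list of numbers, 6 for each row, row after row: the shift along the tool's x, y, z in m, then the turn, a rotation vector about the tool's x, y, z in rad. A call has 1 to 5 rows; each row is the pose to reach, as a shift and turn from the pose commanded when the call began, along the tool's axes at that moment; what a row does not reach only later rows make up. A row lasts 1/8 s, in which the tool goes at most 62.5 mm and 10.7 degrees, less where a joint would pass 70% of its speed; a pose out of reach is approached as far as the arm can. A call with a gripper value outside its range is refused whole. "grip" is the opening in per cent of the stroke, from 0 (shut) to 100 (fully open), set as the call begins (left out, the last holds). The fingers move at their own pace and stop on an object; "grip_force" is the grip in N (left out, the last holds). Time passes only in rows, so rows that repeat a pose let the fingers close. It gives the time, the measured TCP pose, the force, the opening and the grip force at its end, in the units of the state.
- ctrl.get_state(): the state, without advancing time (a new reading comes with each control period).
- ctrl.read_camera(name): name is "side" or "top" or "wrist"; returns (picture, depth): 420x560x3 uint8, red, green, blue; 420x560 float32, m along the optical axis (not along the pixel's ray), 0 where there is no reading.
- ctrl.camera_model(name): a dict with "intrinsics" (3x3 intrinsics, pixels), "extrinsics" (4x4, takes a point from world to camera coordinates); the wrist camera has in their place "hand_eye" (4x4, takes a point from camera to tool coordinates, whose origin is the TCP and whose axes are the flange's). Camera axes: x right, y down, z forward; pixel columns grow to the right and rows downward; lengths in m; the calibration is good to about 2 mm. A picture is of the moment at which its call begins: read the wrist's pose just before it. camera_model takes no time and is no camera call.
- ctrl.sign_off(): hands the job in; it is judged then, once.
Trained networks look in the newest picture that a camera, given by its name, has taken for a name from the list of things; names that differ only in an ending like _2 or _b are one class to them, and where a whole thing is asked for, a point or a joint stands for the part that bears it (a point fixed in the world has none). Each returns a list of dicts, best first, with "score" (0 to 1); they miss things now and then, are a little off and sometimes report something else, mostly with a low value. They report only what shows in the picture. A call takes as long as a camera call. They do not tell look-alikes from the thing itself.
- ctrl.find_in(camera, query): "uv" ([column, row] in pixels, amid what is visible of it).
The state is a dict: "time": time; "qpos": joint angles; "dq": joint speeds; "joint_efforts": joint torques, N m; "eef_pos": TCP position; "tcp_rot": TCP orientation; "contact_force": force on the tool from outside, world axes, zero at the start; "wrist_torque": the same for the moment, N m; "opening": opening from 0.0 (shut) to 1.0 (fully open); "finger_force": force on a finger pad.
Only numpy, scipy, OpenCV 4.12 (cv2) and the standard library are available. Lean on these libraries where they do the work, as an engineer would, in place of code of your own. Each camera call takes 0.05 s, during which the arm holds its last target. There are 200 camera calls.

### The job

Clamp the cast bracket ready for machining: push it back square against the two locating pins and along until it touches the stop screw, then push the red clamp handle over past its dead centre so that it snaps down and locks, holding the bracket there. Do it by feel and gently, without ramming the bracket or leaning hard on the handle, and leave the other things on the bench where they are.

Things in the scene. Friction and masses are not known exactly. Their poses are not given: they have to be found in the camera images.
- fixture: Clamping fixture fixed to the bench: steel plate 12 mm thick, x -118..105, y -140..95 (mm, its own axes). Origin: on the bench, under the line where the two pins touch the work, in the clamp's middle plane. +y from work to clamp, +x along the work to the stop screw, z up. The open clamp stands at x -22..22, y 5..99, up to z 125, its handle up to z 215; its spindle points to -y.
- pin_left (a point): Locating pin, 12 mm thick, 22 mm high, at fixture x -35: this point is on its work side (fixture y 0), half-way up the bracket.
- pin_right (a point): The other locating pin, the same, at fixture x +35, work side at y 0.
- stop_block (a point): Middle of the work side of the fixed stop block (26 x 30 x 30 mm), at fixture (75, -50, 26). A steel stop screw with a round head, 17 mm across, stands out of it towards -x along this line; its head ends 13 to 27 mm out, as it was last set and locked. The setting is not measured: find it by feel or by eye.
- bracket_center (a point): Loose cast-aluminium bracket, about 0.45 kg, 26 mm high, flat on the plate; slides at 1 to 5 N. Point: axis of its 56 mm bore, half-way up. In its axes: back face (goes to the pins) y +50, front face y -40, end face (goes to the screw) x +55, other end x -55 with a lug 44 wide to x -78. Starts 14 to 36 mm off the pins, up to 0.2 rad askew. Do not push it with over 30 N.
- handle_grip (a point): Middle of the red clamp grip, 16 x 16 x 74 mm. Its y axis runs along the handle to the free end, z is the side to push. Lift = angle of y above level: 1.1 to 1.45 rad at the start, 0 locked. Push it towards fixture +y, then down. On the way the grip goes through fixture (y, z) at lift: (74, 174) 1.4; (103, 170) 1.1; (125, 156) 0.8; (139, 132) 0.5; (145, 111) 0.3. It stays where it is left. Not over 30 N.
- handle_locked (a point): Fixed point: where the grip's middle lies once the handle is locked, at fixture (0, 151, 78), bar level, top 8 mm above. The rubber spindle tip meets the bracket's 22 mm land (between bore and pins) at a lift of about 0.38; from there the handle resists with up to 8 N at the grip, till dead centre at lift 0.11; then it snaps onto a solid stop by itself.
- cap_mid (a point): Red plastic cap, 38 mm across, 20 mm high, loose; its centre. Leave alone.
- socket_mid (a point): Steel impact socket standing up, 31 mm across, 50 mm high, loose; its centre. Leave alone.
- can_mid (a point): White and red spray can, 65 mm across, 194 mm high, loose, upright; this point 90 mm up. Leave alone.
- driver_grip (a point): Screwdriver with a yellow handle, 190 mm long, lying loose; middle of its handle. Leave alone.
Not all that is in view belongs to the job. There is more than one size of the part that bears bracket_center; the job needs the largest.

How it is judged:
On the way, in this order (a step that is already met when the one before it is completed fails the run):
1. the bracket is square on both pins and touching the stop screw (within 1.5 mm) while the clamp is still open (y of bracket_center in the frame of fixture above -0.0515 m and x of stop_tip in the frame of bracket_center below 0.0565 m and angle between the x axis of bracket_center and the x axis of fixture, either way round below 0.025 rad and angle between handle_grip's own z axis and vertical above 0.5 rad), for 0.2 s.
2. the clamp handle has been pushed past dead centre and lies on its stop (angle between handle_grip's own z axis and vertical below 0.05 rad), for 0.2 s.
At the end, for the whole second after the job is handed in: The handle lies locked on its stop (lift below 0.05 rad) and still; the clamped bracket is within 2 mm of both locating pins and of the stop screw, and square to within 0.025 rad (y of bracket_center in the frame of fixture above -0.052 m and x of stop_tip in the frame of bracket_center below 0.057 m and angle between the x axis of bracket_center and the x axis of fixture, either way round below 0.025 rad and angle between handle_grip's own z axis and vertical below 0.05 rad and angular speed of clamp_handle below 0.1 rad/s); the robot touches nothing.
It fails at once if the bracket is rammed: pushed by the robot with more than 30 N (contact force between any of the fingers, the arm and bracket above 30 N).
It fails at once if the robot leans on the clamp handle with more than 30 N (contact force between any of the fingers, the arm and clamp_handle above 30 N).
It fails at once if a bystander (cap, socket, spray can, screwdriver) is shifted by more than 20 mm (distance of any of cap_mid, socket_mid, can_mid, driver_grip from where it was at the start of the episode above 0.02 m).
It also fails if it takes over 69 s, if anything falls off the work surface, if the arm or the gripper's body presses on something with over 40 N, if the wrist force passes 120 N, or if a joint passes its speed limit or range.

## Working session

There is one attempt and no reset: what is moved stays moved. The work goes in short steps, Python scripts to look and compute and a tool call to move; the robot and the scene stay as the last step left them, time stands still between calls to the robot, and variables do not carry over. Pictures are saved under pics/ and viewed, at most 10 in all, crops included, and the job is handed in when it is done.

Besides the shell and the picture viewer there is one more tool, called after ">>>" as a command line: name --argument value ..., lists and objects as JSON in quotes. carry_out: Moves the arm, as the interface text tells. Its arguments: {"type":"object","properties":{"deltas":{"type":"array"},"grip":{"type":"number"},"grip_force":{"type":"number"}},"required":["deltas"]}

```bash
mkdir -p pics; cat > h.py <<'E'
import numpy as np, cv2
from scipy.spatial.transform import Rotation as R
from plant import ctrl
def shot(c):
    s=ctrl.get_state(); im,d=ctrl.read_camera(c); m=ctrl.camera_model(c)
    if c=='wrist':
        T=np.eye(4);T[:3,:3]=R.from_quat(s['tcp_rot']).as_matrix();T[:3,3]=s['eef_pos'];T=T@np.array(m['hand_eye'])
    else: T=np.linalg.inv(np.array(m['extrinsics']))
    return im,d,np.array(m['intrinsics']),T
def w(uv,d,K,T):
    u,v=int(round(uv[0])),int(round(uv[1])); p=d[max(v-1,0):v+2,max(u-1,0):u+2]; p=p[p>0]
    if len(p)==0: return None
    z=np.median(p); c=np.linalg.inv(K)@[uv[0],uv[1],1]*z
    return (T@np.append(c,1))[:3]
def cloud(d,K,T):
    v,u=np.mgrid[:d.shape[0],:d.shape[1]]; c=np.stack([(u-K[0,2])/K[0,0]*d,(v-K[1,2])/K[1,1]*d,d],-1)
    return c@T[:3,:3].T+T[:3,3]
E
cat > a.py <<'E'
from h import *
np.set_printoptions(precision=4,suppress=True)
print(ctrl.get_state())
ims=[]
for c in ['top','side','wrist']:
    im,d,K,T=shot(c); np.savez(c+'.npz',im=im,d=d,K=K,T=T)
    cv2.imwrite(f'pics/{c}1.png',im[...,::-1])
    print(c,T[:3,3],T[:3,2])
    if c!='wrist':
      for q in ['fixture','pin_left','pin_right','stop_block','bracket_center','handle_grip','cap_mid','socket_mid','can_mid','driver_grip']:
        for r in ctrl.find_in(c,q)[:3]: print(q,np.round(r['score'],2),np.round(r['uv']),w(r['uv'],d,K,T))
E
python3 a.py
```

```text
{'time': 0.0, 'qpos': array([ 1.146 ,  0.2872,  1.5782,  0.    ,  1.2786, -0.15  ]), 'dq': array([ 0.0002, -0.0008,  0.0001, -0.0018, -0.    , -0.0007]), 'joint_efforts': array([  0.0005, -40.5978, -29.2628,  -0.0001,   0.0058,   0.    ]), 'eef_pos': array([0.1828, 0.6491, 0.2299]), 'tcp_rot': array([ 0.137 ,  0.9906, -0.0011, -0.0003]), 'contact_force': array([-0.5979,  0.4093,  0.1575]), 'wrist_torque': array([-0.0018, -0.0221, -0.0074]), 'finger_force': 0.0, 'opening': 1.0019652534121173}
top [ 0.3084 -0.0706  1.3316] [ 0.1984 -0.0075 -0.9801]
fixture 0.92 [299. 227.] [ 0.5347 -0.1274  0.0114]
pin_left 0.61 [300. 226.] [ 0.537  -0.1291  0.0107]
pin_right 0.94 [297. 230.] [ 0.5281 -0.1226  0.0099]
stop_block 0.68 [296. 229.] [ 0.5312 -0.1194  0.0113]
bracket_center 0.97 [299. 306.] [ 0.329  -0.1221  0.0128]
bracket_center 0.77 [322. 242.] [ 0.4903 -0.186   0.0349]
bracket_center 0.56 [388. 258.] [ 0.4511 -0.3595 -0.0002]
handle_grip 0.51 [269. 216.] [ 0.5346 -0.0522  0.1679]
cap_mid 0.63 [248. 272.] [0.4182 0.0076 0.0192]
socket_mid 0.66 [244. 180.] [0.6601 0.0152 0.0292]
can_mid 0
[... 191 characters left out ...]
236]
side [0.3501 0.6762 0.9226] [ 0.1804 -0.6627 -0.7269]
fixture 0.96 [293. 232.] [ 0.5403 -0.0816  0.0321]
pin_left 0.83 [295. 232.] [ 0.5275 -0.0493  0.0732]
pin_left 0.52 [230. 253.] [0.6587 0.0126 0.0272]
pin_right 0.94 [296. 230.] [ 0.5273 -0.0531  0.0763]
stop_block 0.58 [298. 231.] [ 0.5275 -0.0695  0.0542]
bracket_center 0.89 [391. 248.] [ 0.3197 -0.1248  0.0046]
bracket_center 0.61 [318. 210.] [ 0.5023 -0.1626  0.0366]
handle_grip 0.65 [290. 202.] [ 0.5373 -0.0359  0.1759]
socket_mid 0.76 [228. 255.] [0.6546 0.0348 0.0471]
can_mid 0.83 [301. 140.] [ 0.5855 -0.302   0.1187]
driver_grip 0.59 [236. 203.] [ 0.6997 -0.1417  0.022 ]
wrist [0.1214 0.668  0.3746] [ 0.2478 -0.0707 -0.9662]
```

```bash
python3 -c "
import cv2
a=cv2.imread('pics/top1.png')[130:340,190:430];cv2.imwrite('pics/t.png',cv2.resize(a,None,fx=2.8,fy=2.8,interpolation=2))
a=cv2.imread('pics/side1.png')[90:340,180:440];cv2.imwrite('pics/s.png',cv2.resize(a,None,fx=2.4,fy=2.4,interpolation=2))"
```

```text
(no output)
```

View pics/t.png

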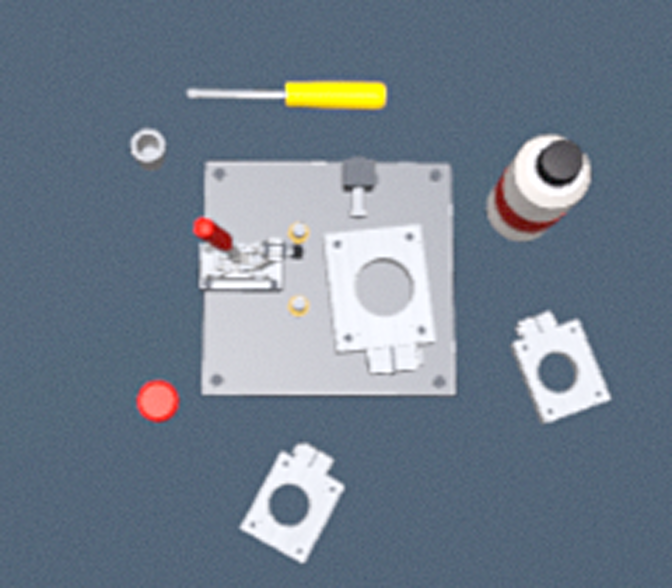

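View pics/s.png

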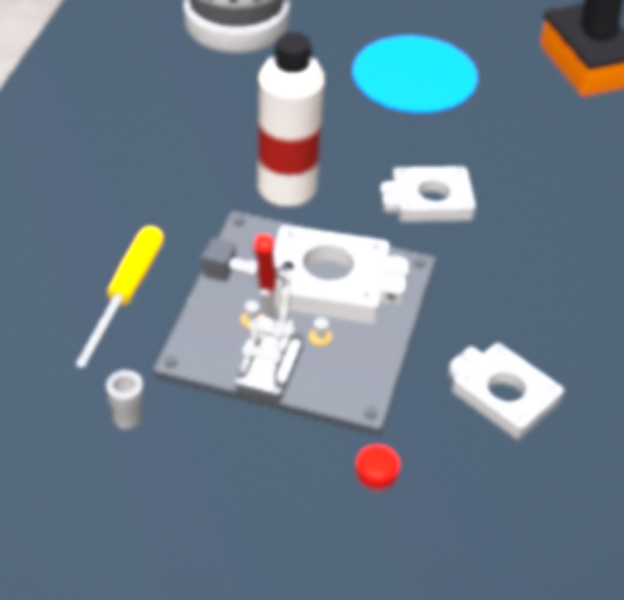

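Top: the plate, with the big bracket on it at about crop (384,287); screw at (358,205), pins at (299,232) and (299,305), handle grip at (215,235). Side: same layout, with two smaller look-alike brackets off the plate.

```bash
cat > b.py <<'E'
from h import *
np.set_printoptions(precision=4,suppress=True)
z=np.load('top.npz');im,d,K,T=[z[k] for k in('im','d','K','T')]
P=cloud(d,K,T)
def ray(uv,h):
    c=T[:3,:3]@(np.linalg.inv(K)@[uv[0],uv[1],1]); return T[:3,3]+c*(h-T[2,3])/c[2]
# plate: gray pixels (low saturation) near the plate
sat=im.max(2).astype(int)-im.min(2)
m=((sat<22)&(im.mean(2)>90)).astype(np.uint8)
m[:185]=0;m[275:]=0;m[:,:255]=0;m[:,358:]=0
n,l,s,c=cv2.connectedComponentsWithStats(m);k=1+np.argmax(s[1:,4])
cn=max(cv2.findContours((l==k).astype(np.uint8),0,2)[0],key=cv2.contourArea)
r=cv2.minAreaRect(cn);print('px rect',r)
q=cv2.approxPolyDP(cv2.convexHull(cn),4,True)[:,0];print(q.tolist())
W=np.array([ray(p,.012)[:2] for p in q]);print(W)
cp=lambda u,v:(190+(u+.5)/2.8-.5,130+(v+.5)/2.8-.5)
F=np.array([[.105,.095],[.105,-.14],[-.118,-.14],[-.118,.095]])
C=np.array([ray(cp(*p),.012)[:2] for p in[(205,162),(452,163),(456,394),(202,395)]])
fm,cm=F.mean(0),C.mean(0);a=F-fm;b=C-cm
th=np.arctan2((a[:,0]*b[:,1]-a[:,1]*b[:,0]).sum(),(a*b).sum())
Rm=np.array([[np.cos(th),-np.sin(th)],[np.sin(th),np.cos(th)]]);o=cm-Rm@fm
print('fixture th',th,'o',o,'res',(C-(a@Rm.T+cm))*1e3)
toF=lambda p:Rm.T@(np.array(p)[:2]-o)
for nme,uv,h in[('pinL',(299,303),.034),('pinR',(299,230),.034),('head',(358,212),.034),('bore',(384,287),.038),('land',(384,287),.038)]:
    p=ray(cp(*uv),h);print(nme,p,toF(p)*1e3)
# bracket top by depth
B=(abs(P[...,2]-.038)<.006)&(m>0);pts=P[B][:,:2];f=(pts-o)@Rm
sel=(f[:,1]<-.005)&(f[:,0]<.05);f=f[sel];print(len(f),f.min(0),f.max(0),np.median(P[B][:,2]))
print('bracket corners',[ (toF(ray(cp(*p),.038))*1e3).round(1).tolist() for p in[(325,234),(421,226),(435,341),(338,352)]])
# handle by colour
hm=(im[...,0]>130)&(im[...,1]<70)&(d>0);hp=P[hm];hp=hp[(hp[:,2]>.1)&(hp[:,1]>-.2)]
g=(hp[:,:2]-o)@Rm;print('handle',len(g),g.mean(0),hp[:,2].min(),hp[:,2].max(),g.min(0),g.max(0))
E
python3 b.py
```

```text
px rect ((306.5, 228.5), (85.0, 91.0), 90.0)
[[350, 189], [351, 271], [262, 270], [264, 187]]
[[ 0.6359 -0.2672]
 [ 0.4168 -0.2596]
 [ 0.4238 -0.0286]
 [ 0.6458 -0.0367]]
fixture th -0.02313903459636983 o [ 0.5379 -0.1266] res [[-0.7047  0.3617]
 [-0.6728 -1.3322]
 [ 1.5976  0.1957]
 [-0.2201  0.7747]]
pinL [ 0.503  -0.1194  0.034 ] [-35.0736   6.3969]
pinR [ 0.5717 -0.1212  0.034 ] [33.7168  6.2208]
head [ 0.5879 -0.1768  0.034 ] [ 51.1391 -49.0261]
bore [ 0.5158 -0.1981  0.038 ] [-20.443  -71.9525]
land [ 0.5158 -0.1981  0.038 ] [-20.443  -71.9525]
1204 [-0.0976 -0.1159] [ 0.0498 -0.0156] 0.03700336842675167
bracket corners [[29.2, -17.8], [37.2, -107.2], [-70.3, -118.0], [-80.8, -29.0]]
handle 64 [-0.0015  0.0806] 0.14718373937175566 0.21365482022818272 [-0.0074  0.0683] [0.0068 0.0948]
```

```bash
cat >> h.py <<'E'
TH=-.023; O=np.array([.538,-.1266]); RF=np.array([[np.cos(TH),-np.sin(TH)],[np.sin(TH),np.cos(TH)]])
def f2w(x,y): return O+RF@np.array([x,y])/1e3
def w2f(p): return RF.T@(np.array(p)[:2]-O)*1e3
RD=np.array([[-np.sin(TH),np.cos(TH),0],[np.cos(TH),np.sin(TH),0],[0,0,-1.]])  # tool x->fix y, tool y->fix x
def delta(p,Rt=RD,s=None):
    s=s or ctrl.get_state(); R0=R.from_quat(s['tcp_rot'])
    return np.round(np.r_[R0.inv().apply(np.array(p)-s['eef_pos']),(R0.inv()*R.from_matrix(Rt)).as_rotvec()],4)
E
python3 - <<'E'
from h import *
z=np.load('top.npz');im,d,K,T=[z[k] for k in('im','d','K','T')]
P=cloud(d,K,T);m=(P[...,2]>.06)&(P[...,1]<-.24)&(P[...,0]>.4)&(P[...,0]<.75)
p=P[m];p=p[p[:,2]>.15];print('can',p[:,:2].min(0),p[:,:2].max(0),p[:,2].max())
print(delta([.48,.35,.30]), delta([.5,.0,.30]))
print(delta([*f2w(-40,-130),.3]))
E
```

```text
can [ 0.56476069 -0.3637633 ] [ 0.62415526 -0.30148624] 0.1984130309501304
[-0.3671 -0.2079 -0.0687 -0.      0.      1.319 ] [-0.4813 -0.5393 -0.0687 -0.      0.      1.319 ]
[-0.5459 -0.7867 -0.0687 -0.      0.      1.319 ]
```

>>> carry_out --deltas '[-0.06,-0.03,-0.03,0,0,0.15,-0.12,-0.06,-0.06,0,0,0.32,-0.18,-0.09,-0.07,0,0,0.48,-0.235,-0.12,-0.07,0,0,0.65,-0.29,-0.155,-0.07,0,0,0.82]' --grip 40

```text
time: 1.78
eef_pos: [0.4018, 0.4416, 0.3017]
tcp_rot: [0.523, 0.852, 0.001, 0.0]
contact_force: [1.5, -0.4, -0.1]
opening: 0.399
finger_force: 0.0
```

```bash
python3 - <<'E'
from h import *
s=ctrl.get_state();print(s['time'],s['eef_pos'],s['qpos'],s['opening']);print(delta([.5,.2,.30]),delta([*f2w(-35,-80),.3]))
E
```

```text
1.775 [0.40183152 0.44163979 0.30173639] [ 6.62774399e-01  6.86622828e-02  1.69727621e+00 -4.09894108e-05
  1.37377007e+00  1.92156055e-01] 0.398694176141393
[-0.2599 -0.0221  0.0016  0.0017 -0.0008  0.4936] [-0.6221 -0.205   0.0012  0.0017 -0.0008  0.4936]
```

>>> carry_out --deltas '[-0.055,-0.005,0,0,0,0.12,-0.11,-0.01,0,0,0,0.25,-0.165,-0.015,0,0,0,0.37,-0.22,-0.018,0,0,0,0.49,-0.27,-0.025,0,0,0,0.493]'

```text
time: 2.4
eef_pos: [0.5025, 0.1897, 0.3011]
tcp_rot: [0.714, 0.701, 0.0, 0.0]
contact_force: [1.1, 1.0, 0.7]
opening: 0.402
finger_force: 0.0
```

```bash
python3 - <<'E'
from h import *
s=ctrl.get_state();print(s['time'],s['eef_pos']);print(delta([*f2w(-35,-130),.3]))
E
```

```text
2.4 [0.50249914 0.18967699 0.30106477]
[-4.454e-01  5.600e-03  1.000e-03  8.000e-04 -1.000e-04  4.800e-03]
```

>>> carry_out --deltas '[-0.06,0,0,0,0,0,-0.12,0,0,0,0,0,-0.18,0,0,0,0,0,-0.24,0.003,0,0,0,0,-0.3,0.005,0,0,0,0.005]'

```text
time: 3.02
eef_pos: [0.5016, -0.1104, 0.3012]
tcp_rot: [0.715, 0.699, 0.0, 0.001]
contact_force: [0.3, -0.1, 0.3]
opening: 0.402
finger_force: 0.0
```

>>> carry_out --deltas '[-0.06,0,0,0,0,0,-0.12,0,0,0,0,0,-0.145,0,0,0,0,0,-0.145,0,0,0,0,0]'

```text
time: 3.52
eef_pos: [0.4982, -0.2551, 0.3006]
tcp_rot: [0.716, 0.698, 0.0, -0.0]
contact_force: [0.1, 0.2, 0.6]
opening: 0.402
finger_force: 0.0
```

```bash
python3 - <<'E'
from h import *
s=ctrl.get_state();print(s['time'],s['eef_pos'],w2f(s['eef_pos']));print(delta([*f2w(-35,-130),.1]))
im,d,K,T=shot('wrist');np.savez('w1.npz',im=im,d=d,K=K,T=T);cv2.imwrite('pics/w1.png',im[...,::-1])
E
```

```text
3.525 [ 0.49822023 -0.25514552  0.30055353] [ -36.81295894 -129.42637403]
[-0.0006  0.0019  0.2006 -0.0004 -0.0004 -0.0022]
```

View pics/w1.png

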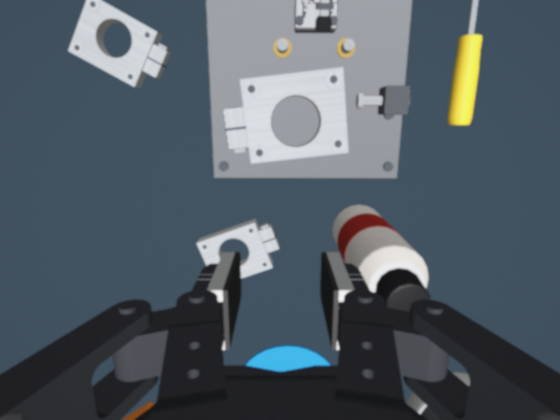

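Wrist view: bracket bore at (296,121), its corners at (241,80), (344,68), (349,152), (251,163). Pins at (283,46) and (348,46), screw head at (361,100), plate front corners at (214,178) and (397,178).

```bash
python3 - <<'E'
from h import *
z=np.load('w1.npz');im,d,K,T=[z[k] for k in('im','d','K','T')]
def ray(uv,h):
    c=T[:3,:3]@(np.linalg.inv(K)@[uv[0],uv[1],1]); return T[:3,3]+c*(h-T[2,3])/c[2]
for n,uv,h in[('pinL',(283,44),.034),('pinR',(348,44),.034),('head',(360,100),.026),('block',(383,99),.041),('bore',(296,121),.038),('c1',(241,80),.038),('c2',(344,68),.038),('c3',(349,152),.038),('c4',(251,163),.038),('lug',(227,131),.03),('pl',(214,178),.012),('pr',(397,178),.012)]:
    print(n,w2f(ray(uv,h)).round(1),w(uv,d,K,T))
E
```

```text
pinL [-33.    7.9] [ 0.50513881 -0.11820487  0.0353486 ]
pinR [35.3  7.7] [ 0.57334957 -0.1198399   0.03467243]
head [ 52.7 -48.4] [ 0.58768338 -0.17645113  0.03488454]
block [ 74.1 -48. ] [ 0.61272983 -0.17604187  0.03468937]
bore [-18.8 -70.7] [ 0.51856957 -0.1972802   0.01274153]
c1 [-77.9 -28.1] [ 0.45945642 -0.15285213  0.03773376]
c2 [ 31.5 -16.4] [ 0.57336151 -0.14082332  0.01246047]
c3 [  40.9 -104.6] [ 0.58114206 -0.23470863  0.01289535]
c4 [ -69.3 -116.6] [ 0.46396281 -0.24468219  0.01406512]
lug [-96.2 -81.6] [ 0.4407371  -0.20571403  0.03518499]
pl [-116.9 -138.2] [ 0.41591242 -0.26380608  0.00144564]
pr [ 105.6 -138.7] [ 6.44232342e-01 -2.69828167e-01  7.05672555e-05]
```

>>> carry_out --deltas '[0,0,0.06,0,0,0,0,0.002,0.12,0,0,0,0,0.002,0.18,0,0,0,0,0.002,0.24,0,0,0,0,0.002,0.24,0,0,0]'

```text
time: 4.2
eef_pos: [0.4971, -0.2492, 0.0556]
tcp_rot: [0.714, 0.7, -0.001, -0.006]
contact_force: [-0.8, -0.1, -0.0]
opening: 0.4
finger_force: 0.0
```

>>> carry_out --deltas '[-0.006,0,0,0,0,0,-0.006,0,0.02,0,0,0,-0.006,0,0.036,0,0,0,-0.006,0,0.036,0,0,0]'

```text
time: 4.7
eef_pos: [0.4993, -0.2587, 0.0232]
tcp_rot: [0.715, 0.699, -0.0, -0.002]
contact_force: [0.2, 0.5, -0.8]
opening: 0.399
finger_force: 0.0
```

```bash
sed -i 's/O=np.array(.*\]); RF/O=np.array([.539,-.1258]); RF/' h.py; python3 - <<'E'
from h import *
s=ctrl.get_state();print(s['time'],s['eef_pos'],w2f(s['eef_pos']),s['contact_force']);print(delta([*f2w(-32,-130),.024]))
E
```

```text
4.7 [ 0.49933195 -0.25870245  0.02320593] [ -36.60107392 -133.77957902] [ 0.24537709  0.52189252 -0.76900806]
[ 0.0038  0.0046 -0.0008 -0.0027 -0.002   0.0008]
```

>>> carry_out --deltas '[0.003,0.001,0,0,0,0,0.006,0.002,0,0,0,0,0.009,0.003,0,0,0,0,0.012,0.004,0,0,0,0,0.015,0.005,0,0,0,0]'

```text
time: 5.32
eef_pos: [0.506, -0.2447, 0.0251]
tcp_rot: [0.715, 0.699, -0.0, 0.0]
contact_force: [-0.3, -1.8, 0.4]
opening: 0.403
finger_force: 0.7
```

>>> carry_out --deltas '[0.002,0,0,0,0,0,0.004,0,0,0,0,0,0.006,0,0,0,0,0,0.008,0,0,0,0,0,0.01,0,0,0,0,0]'

```text
time: 5.95
eef_pos: [0.506, -0.2345, 0.0248]
tcp_rot: [0.715, 0.699, -0.0, -0.0]
contact_force: [-0.4, -2.0, 0.6]
opening: 0.401
finger_force: 0.8
```

```bash
python3 - <<'E'
from h import *
s=ctrl.get_state();print(s['time'],s['eef_pos'],w2f(s['eef_pos']),s['contact_force'])
E
```

```text
5.95 [ 0.50597372 -0.23450283  0.02476788] [ -30.51759877 -109.43361907] [-0.41101673 -2.04235224  0.6313965 ]
```

>>> carry_out --deltas '[0.001,0,0,0,0,0,0.002,0,0,0,0,0,0.003,0,0,0,0,0,0.004,0,0,0,0,0]'

```text
time: 6.45
eef_pos: [0.5061, -0.2305, 0.0247]
tcp_rot: [0.715, 0.699, 0.0, 0.0]
contact_force: [0.4, -1.7, 0.4]
opening: 0.401
finger_force: 0.7
```

>>> carry_out --deltas '[0.0005,0,0,0,0,0,0.001,0,0,0,0,0,0.0015,0,0,0,0,0]'

```text
time: 6.82
eef_pos: [0.5061, -0.2291, 0.0247]
tcp_rot: [0.715, 0.699, -0.0, -0.0]
contact_force: [-0.8, -0.3, 0.4]
opening: 0.396
finger_force: 0.7
```

```bash
python3 - <<'E'
from h import *
s=ctrl.get_state();print(s['time'],s['eef_pos'],w2f(s['eef_pos']),s['contact_force'])
im,d,K,T=shot('wrist');np.savez('w2.npz',im=im,d=d,K=K,T=T);cv2.imwrite('pics/w2.png',im[...,::-1])
E
```

```text
6.825 [ 0.50611289 -0.22908939  0.02474611] [ -30.50296787 -104.01840398] [-0.84933156 -0.25686299  0.4440131 ]
```

View pics/w2.png

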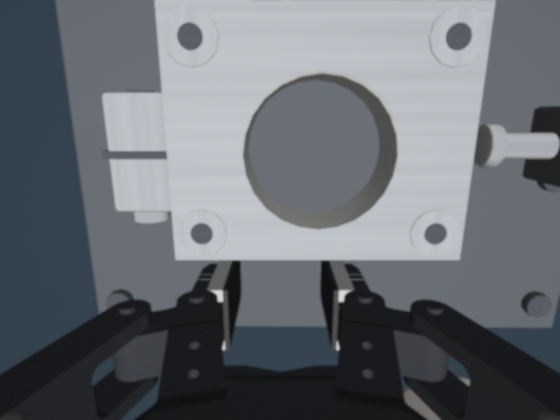

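Bracket is square to the tool with its front edge on both fingers. The screw head at (490,145) is still clear of the end face.

>>> carry_out --deltas '[0.0005,0,0,0,0,0,0.001,0,0,0,0,0,0.0015,0,0,0,0,0]'

```text
time: 7.25
eef_pos: [0.5061, -0.2276, 0.0248]
tcp_rot: [0.715, 0.699, -0.0, -0.0]
contact_force: [-0.6, -1.3, -0.5]
opening: 0.398
finger_force: 0.6
```

>>> carry_out --deltas '[0.0005,0,0,0,0,0,0.001,0,0,0,0,0]'

```text
time: 7.5
eef_pos: [0.5061, -0.2266, 0.0247]
tcp_rot: [0.715, 0.699, -0.0, -0.0]
contact_force: [-0.9, -1.6, -1.5]
opening: 0.401
finger_force: 0.6
```

>>> carry_out --deltas '[0.0005,0,0,0,0,0,0.001,0,0,0,0,0]'

```text
time: 7.75
eef_pos: [0.5061, -0.2261, 0.0248]
tcp_rot: [0.715, 0.699, -0.0, 0.0]
contact_force: [-1.5, -4.3, -0.8]
opening: 0.4
finger_force: 2.0
```

>>> carry_out --deltas '[0.0005,0,0,0,0,0,0.0005,0,0,0,0,0]'

```text
time: 8.0
eef_pos: [0.506, -0.2259, 0.0248]
tcp_rot: [0.715, 0.699, -0.001, 0.0]
contact_force: [-2.3, -5.3, -0.7]
opening: 0.396
finger_force: 2.5
```

>>> carry_out --deltas '[0.0005,0,0,0,0,0,0.0005,0,0,0,0,0]'

```text
time: 8.25
eef_pos: [0.506, -0.2259, 0.0249]
tcp_rot: [0.715, 0.699, -0.001, 0.001]
contact_force: [-1.2, -5.7, -2.2]
opening: 0.402
finger_force: 3.1
```

>>> carry_out --deltas '[0.0005,0,0,0,0,0,0.001,0,0,0,0,0,0.001,0,0,0,0,0]'

```text
time: 8.62
eef_pos: [0.506, -0.2258, 0.0251]
tcp_rot: [0.715, 0.699, -0.001, 0.001]
contact_force: [-3.3, -9.1, -1.7]
opening: 0.398
finger_force: 4.4
```

>>> carry_out --deltas '[0.0005,0,0,0,0,0,0.001,0,0,0,0,0,0.001,0,0,0,0,0]'

```text
time: 9.0
eef_pos: [0.5061, -0.2258, 0.0254]
tcp_rot: [0.715, 0.7, -0.002, 0.002]
contact_force: [-3.5, -11.5, -1.3]
opening: 0.403
finger_force: 5.6
```

>>> carry_out --deltas '[-0.004,0,0,0,0,0,-0.012,0,0,0,0,0,-0.012,0,-0.03,0,0,0,-0.012,-0.03,-0.06,0,0,0,-0.012,-0.06,-0.08,0,0,0]' --grip 0

```text
time: 9.62
eef_pos: [0.446, -0.2332, 0.1061]
tcp_rot: [0.715, 0.7, 0.0, 0.0]
contact_force: [-0.1, 0.7, 1.0]
opening: 0.005
finger_force: 0.0
```

```bash
python3 - <<'E'
from h import *
s=ctrl.get_state();print(s['time'],s['eef_pos'],w2f(s['eef_pos']),s['contact_force']);print(delta([*f2w(-130,-50),.11]))
E
```

```text
9.625 [ 0.44595764 -0.23318323  0.10611325] [ -90.54815891 -109.49461246] [-0.11235312  0.65762936  1.02032695]
[ 0.0596 -0.0393 -0.0039  0.0011 -0.0002  0.0018]
```

>>> carry_out --deltas '[0.03,-0.02,-0.04,0,0,0,0.06,-0.04,-0.08,0,0,0.002,0.06,-0.04,-0.08,0,0,0.002]'

```text
time: 10.0
eef_pos: [0.4083, -0.1719, 0.1884]
tcp_rot: [0.715, 0.699, 0.001, 0.003]
contact_force: [0.3, 0.2, -0.6]
opening: -0.0
finger_force: 0.0
```

```bash
python3 - <<'E'
from h import *
im,d,K,T=shot('wrist');np.savez('w3.npz',im=im,d=d,K=K,T=T)
im2,*_=shot('top');cv2.imwrite('pics/w3.png',np.hstack([im,cv2.resize(im2[170:300,220:380],(517,420))])[...,::-1][:, :1077])
a=cv2.imread('pics/w3.png');cv2.imwrite('pics/w3.png',cv2.resize(a,(800,312)))
cv2.imwrite('pics/w3.png',np.vstack([cv2.resize(a,(800,312),interpolation=3)]))
s=ctrl.get_state();print(s['time'],w2f(s['eef_pos']),delta([*f2w(-130,-50),.025]))
E
```

```text
10.1 [-130.46568901  -49.38212485] [-6.000e-04  3.000e-04  1.599e-01  8.000e-04  1.000e-04 -3.000e-04]
```

View pics/w3.png

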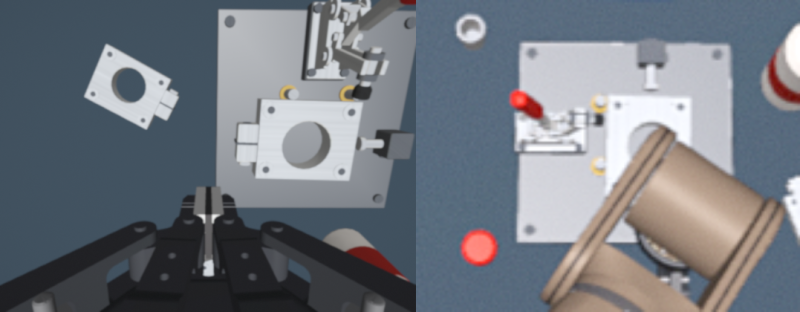

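Bracket back edge runs level past both pins. The lug end is at wrist (319,195) and the screw head is still clear of the end face.

```bash
python3 - <<'E'
from h import *
z=np.load('w3.npz');im,d,K,T=[z[k] for k in('im','d','K','T')]
def ray(uv,h):
    c=T[:3,:3]@(np.linalg.inv(K)@[uv[0],uv[1],1]); return T[:3,3]+c*(h-T[2,3])/c[2]
s=1077/800
for n,uv,h in[('lugend',(237,145),.036),('c1',(259,98),.038),('c2',(361,99),.038),('bore',(306,144),.038),('head',(359,145),.03)]: print(n,w2f(ray((uv[0]*s,uv[1]*s),h)).round(1))
E
```

```text
lugend [-95.2 -49.7]
c1 [-73.2   2.6]
c2 [37.2  1.6]
bore [-17.5 -48.2]
head [ 47.4 -51.2]
```

>>> carry_out --deltas '[0,0,0.06,0,0,0,0,0,0.12,0,0,0,0,0,0.16,0,0,0,0,0,0.16,0,0,0]'

```text
time: 10.6
eef_pos: [0.4037, -0.1701, 0.0199]
tcp_rot: [0.716, 0.698, -0.001, -0.006]
contact_force: [0.3, 0.2, 0.5]
opening: 0.002
finger_force: 0.0
```

>>> carry_out --deltas '[0,0.004,0,0,0,0,0,0.008,0,0,0,0,0,0.012,0,0,0,0,0,0.015,0,0,0,0]'

```text
time: 11.1
eef_pos: [0.4233, -0.1732, 0.0258]
tcp_rot: [0.715, 0.699, 0.0, 0.001]
contact_force: [-0.6, -0.2, 0.1]
opening: 0.001
finger_force: 0.0
```

>>> carry_out --deltas '[0,0.002,0,0,0,0,0,0.004,0,0,0,0,0,0.006,0,0,0,0]'

```text
time: 11.48
eef_pos: [0.4284, -0.1729, 0.0248]
tcp_rot: [0.716, 0.699, -0.0, -0.0]
contact_force: [0.0, 0.3, 0.1]
opening: -0.005
finger_force: 0.0
```

>>> carry_out --deltas '[0,0.0015,0,0,0,0,0,0.003,0,0,0,0,0,0.0045,0,0,0,0]'

```text
time: 11.85
eef_pos: [0.4326, -0.173, 0.0247]
tcp_rot: [0.716, 0.699, -0.0, -0.0]
contact_force: [-2.4, -0.7, 0.4]
opening: 0.003
finger_force: 1.0
```

```bash
python3 - <<'E'
from h import *
s=ctrl.get_state();print(s['time'],s['eef_pos'],w2f(s['eef_pos']),s['contact_force'],delta([*f2w(-100,-50),.022]))
E
```

```text
11.85 [ 0.43264651 -0.17301237  0.02467173] [-105.23957611  -49.6458017 ] [-2.35457809 -0.68143074  0.35469959] [-0.0003  0.0052  0.0027 -0.0007 -0.0002 -0.001 ]
```

>>> carry_out --deltas '[0,0.001,0,0,0,0,0,0.002,0,0,0,0,0,0.003,0,0,0,0,0,0.004,0,0,0,0,0,0.005,0,0,0,0]'

```text
time: 12.48
eef_pos: [0.4379, -0.1732, 0.0247]
tcp_rot: [0.716, 0.699, 0.0, -0.0]
contact_force: [-1.4, -0.7, 0.6]
opening: -0.001
finger_force: 0.7
```

>>> carry_out --deltas '[0,0.0007,0,0,0,0,0,0.0014,0,0,0,0,0,0.002,0,0,0,0]'

```text
time: 12.85
eef_pos: [0.4391, -0.1731, 0.0246]
tcp_rot: [0.715, 0.699, -0.001, -0.001]
contact_force: [-5.2, -0.8, 2.2]
opening: -0.001
finger_force: 3.0
```

>>> carry_out --deltas '[0,0.0007,0,0,0,0,0,0.0014,0,0,0,0,0,0.002,0,0,0,0]'

```text
time: 13.22
eef_pos: [0.4394, -0.1731, 0.0245]
tcp_rot: [0.715, 0.699, -0.002, -0.003]
contact_force: [-12.5, -2.1, 7.8]
opening: 0.003
finger_force: 6.6
```

>>> carry_out --deltas '[0,0.0007,0,0,0,0,0,0.0014,0,0,0,0,0,0.002,0,0,0,0]'

```text
time: 13.6
eef_pos: [0.4397, -0.1731, 0.0245]
tcp_rot: [0.715, 0.7, -0.004, -0.005]
contact_force: [-18.0, -3.7, 12.4]
opening: 0.002
finger_force: 10.4
```

>>> carry_out --deltas '[0,-0.006,0,0,0,0,0,-0.015,0,0,0,0,0,-0.025,-0.02,0,0,0,0,-0.025,-0.08,0,0,0,0,-0.02,-0.12,0,0,0]'

```text
time: 14.22
eef_pos: [0.4246, -0.1731, 0.1473]
tcp_rot: [0.716, 0.698, 0.001, 0.002]
contact_force: [1.2, -0.2, -0.7]
opening: 0.002
finger_force: 0.0
```

```bash
python3 - <<'E'
from h import *
im,d,K,T=shot('wrist');im,d,K,T=shot('wrist');np.savez('w4.npz',im=im,d=d,K=K,T=T)
a=im[80:320,260:560,::-1];cv2.imwrite('pics/w4.png',cv2.resize(a,None,fx=2.5,fy=2.5,interpolation=2))
s=ctrl.get_state();print(s['time'],w2f(s['eef_pos']),s['contact_force'])
E
```

```text
14.325 [-110.24361363  -51.72985643] [ 0.02785318 -0.25868058  0.61593308]
```

View pics/w4.png

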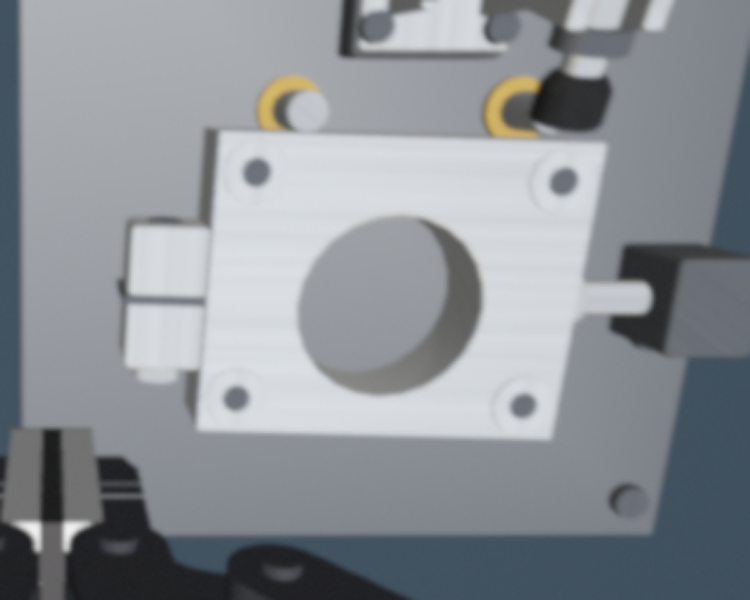

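The screw head is hidden at the bracket's end face, so it is touching. The back edge, (217,130) to (605,143), may be slightly askew, so I'll measure it.

```bash
python3 - <<'E'
from h import *
z=np.load('w4.npz');im,d,K,T=[z[k] for k in('im','d','K','T')]
def ray(uv,h):
    c=T[:3,:3]@(np.linalg.inv(K)@[uv[0],uv[1],1]); return T[:3,3]+c*(h-T[2,3])/c[2]
f=lambda u,v,h:w2f(ray((260+u/2.5,80+v/2.5),h)).round(1)
for n,u,v,h in[('c1',217,130,.038),('c2',605,143,.038),('c3',552,439,.038),('c4',197,432,.038),('pl',25,533,.012),('pr',652,534,.012),('h1',257,172,.038),('h2',564,181,.038),('h3',523,406,.038),('h4',236,398,.038),('pinL',307,111,.034),('lug',127,295,.036),('block',640,250,.041)]: print(n,f(u,v,h))
E
```

```text
c1 [-60.7   1.1]
c2 [50.  -2.7]
c3 [ 48.2 -93.1]
c4 [-62.5 -90.1]
pl [-116.4 -138.3]
pr [ 105.2 -140.4]
h1 [-48.7 -10.7]
h2 [ 39.9 -13.4]
h3 [ 37.6 -82.2]
h4 [-51.  -79.1]
pinL [-34.5   6.1]
lug [-84.8 -47.1]
block [ 63.4 -33.1]
```

```bash
python3 - <<'E'
from h import *
s=ctrl.get_state();print(w2f(s['eef_pos']),delta([*f2w(-8,-116),.145]))
E
```

```text
[-110.24361363  -51.72985643] [-0.0641  0.1022  0.0074  0.0117  0.0068 -0.0008]
```

>>> carry_out --deltas '[-0.03,0.04,0,0,0,0,-0.06,0.08,0,0,0,0,-0.065,0.102,0,0,0,0,-0.065,0.102,0,0,0,0]' --grip 40

```text
time: 14.82
eef_pos: [0.5248, -0.2404, 0.1436]
tcp_rot: [0.715, 0.699, 0.0, -0.0]
contact_force: [-1.1, -0.4, -0.7]
opening: 0.395
finger_force: 0.0
```

```bash
python3 - <<'E'
from h import *
s=ctrl.get_state();print(w2f(s['eef_pos']),delta([*f2w(-8,-116),.025]))
E
```

```text
[ -11.53458512 -114.91479534] [-0.0012  0.0036  0.1186 -0.0005 -0.0009 -0.0008]
```

>>> carry_out --deltas '[-0.001,0.003,0.05,0,0,0,-0.001,0.003,0.1,0,0,0,-0.001,0.003,0.118,0,0,0,-0.001,0.003,0.118,0,0,0]'

```text
time: 15.32
eef_pos: [0.526, -0.2405, 0.0257]
tcp_rot: [0.716, 0.699, -0.0, -0.002]
contact_force: [1.3, 0.1, 0.6]
opening: 0.4
finger_force: 0.0
```

>>> carry_out --deltas '[0.003,0,0,0,0,0,0.006,0,0,0,0,0,0.008,0,0,0,0,0]'

```text
time: 15.7
eef_pos: [0.5283, -0.2336, 0.0283]
tcp_rot: [0.715, 0.699, 0.0, 0.001]
contact_force: [-0.4, 0.1, -0.8]
opening: 0.401
finger_force: 0.0
```

>>> carry_out --deltas '[0.001,0,0,0,0,0,0.002,0,0,0,0,0,0.003,0,0,0,0,0]'

```text
time: 16.08
eef_pos: [0.5275, -0.2303, 0.0268]
tcp_rot: [0.716, 0.699, -0.0, -0.0]
contact_force: [0.2, -0.2, 0.5]
opening: 0.403
finger_force: 0.0
```

>>> carry_out --deltas '[0.0007,0,0,0,0,0,0.0014,0,0,0,0,0,0.002,0,0,0,0,0]'

```text
time: 16.45
eef_pos: [0.5275, -0.2283, 0.0267]
tcp_rot: [0.716, 0.699, 0.0, -0.0]
contact_force: [-0.1, -0.5, -0.8]
opening: 0.405
finger_force: 0.0
```

>>> carry_out --deltas '[0.0007,0,0,0,0,0,0.0014,0,0,0,0,0,0.002,0,0,0,0,0]'

```text
time: 16.82
eef_pos: [0.528, -0.2269, 0.027]
tcp_rot: [0.716, 0.699, 0.0, 0.001]
contact_force: [1.3, -3.2, -0.8]
opening: 0.4
finger_force: 1.3
```

>>> carry_out --deltas '[0.0005,0,0,0,0,0,0.001,0,0,0,0,0,0.0015,0,0,0,0,0]'

```text
time: 17.2
eef_pos: [0.5283, -0.2264, 0.0274]
tcp_rot: [0.715, 0.699, -0.0, 0.002]
contact_force: [1.9, -6.8, -1.7]
opening: 0.397
finger_force: 3.5
```

>>> carry_out --deltas '[0.0005,0,0,0,0,0,0.001,0,0,0,0,0,0.001,0,0,0,0,0]'

```text
time: 17.58
eef_pos: [0.5283, -0.2263, 0.0276]
tcp_rot: [0.715, 0.699, -0.001, 0.002]
contact_force: [0.9, -8.1, -1.4]
opening: 0.398
finger_force: 4.3
```

>>> carry_out --deltas '[0.0005,0,0,0,0,0,0.001,0,0,0,0,0,0.001,0.0005,0,0,0,0,0.001,0.001,0,0,0,0]'

```text
time: 18.08
eef_pos: [0.5286, -0.2263, 0.0277]
tcp_rot: [0.715, 0.699, -0.002, 0.002]
contact_force: [-3.7, -11.9, -0.0]
opening: 0.402
finger_force: 5.8
```

>>> carry_out --deltas '[-0.004,0,0,0,0,0,-0.012,0,0,0,0,0,-0.012,0,-0.03,0,0,0,-0.012,-0.03,-0.06,0,0,0,-0.012,-0.06,-0.08,0,0,0]' --grip 0

```text
time: 18.7
eef_pos: [0.468, -0.2331, 0.1079]
tcp_rot: [0.715, 0.699, 0.0, -0.0]
contact_force: [-0.0, -0.3, 0.2]
opening: 0.0
finger_force: 0.0
```

```bash
python3 - <<'E'
from h import *
s=ctrl.get_state();print(s['time'],w2f(s['eef_pos']),delta([*f2w(-115,-50),.11]))
E
```

```text
18.7 [ -68.47248624 -108.94540483] [ 0.0589 -0.0465 -0.0021  0.0002 -0.0006 -0.0001]
```

>>> carry_out --deltas '[0.03,-0.025,0,0,0,0,0.06,-0.047,0,0,0,0,0.06,-0.047,0.04,0,0,0,0.06,-0.047,0.082,0,0,0,0.06,-0.047,0.082,0,0,0]'

```text
time: 19.32
eef_pos: [0.4198, -0.1699, 0.0217]
tcp_rot: [0.715, 0.699, -0.001, -0.005]
contact_force: [0.4, -0.3, -0.2]
opening: 0.003
finger_force: 0.0
```

>>> carry_out --deltas '[0,0.004,0,0,0,0,0,0.008,0,0,0,0,0,0.012,0,0,0,0,0,0.013,0,0,0,0]'

```text
time: 19.82
eef_pos: [0.4367, -0.173, 0.0256]
tcp_rot: [0.715, 0.699, 0.0, 0.001]
contact_force: [-0.6, 0.8, 0.2]
opening: -0.003
finger_force: 0.0
```

```bash
python3 - <<'E'
from h import *
s=ctrl.get_state();print(s['time'],s['eef_pos'],w2f(s['eef_pos']),s['contact_force'])
E
```

```text
19.825 [ 0.43674204 -0.17302519  0.02563921] [-101.14483224  -49.5644225 ] [-0.57704509  0.77860047  0.16002747]
```

Previous contact with the screw was at x≈0.439.

>>> carry_out --deltas '[0,0.0007,0,0,0,0,0,0.0014,0,0,0,0]'

```text
time: 20.08
eef_pos: [0.4372, -0.1726, 0.0247]
tcp_rot: [0.716, 0.699, -0.0, -0.0]
contact_force: [0.1, -0.1, -0.9]
opening: -0.004
finger_force: 0.0
```

>>> carry_out --deltas '[0,0.0007,0,0,0,0,0,0.0014,0,0,0,0]'

```text
time: 20.32
eef_pos: [0.4386, -0.1727, 0.0247]
tcp_rot: [0.716, 0.699, -0.0, -0.0]
contact_force: [-0.4, -0.3, 0.6]
opening: 0.003
finger_force: 0.4
```

>>> carry_out --deltas '[0,0.0005,0,0,0,0,0,0.001,0,0,0,0]'

```text
time: 20.58
eef_pos: [0.4391, -0.1727, 0.0246]
tcp_rot: [0.715, 0.699, -0.0, -0.001]
contact_force: [-3.7, -0.6, 1.1]
opening: 0.005
finger_force: 1.7
```

>>> carry_out --deltas '[0,0.0005,0,0,0,0,0,0.001,0,0,0,0]'

```text
time: 20.82
eef_pos: [0.4394, -0.1726, 0.0245]
tcp_rot: [0.715, 0.699, -0.001, -0.002]
contact_force: [-7.8, -1.4, 3.9]
opening: 0.001
finger_force: 4.0
```

>>> carry_out --deltas '[0,-0.006,0,0,0,0,0,-0.015,0,0,0,0,0,-0.025,-0.02,0,0,0,0,-0.025,-0.08,0,0,0,0,-0.02,-0.12,0,0,0]'

```text
time: 21.45
eef_pos: [0.4209, -0.1725, 0.1471]
tcp_rot: [0.716, 0.698, 0.001, 0.001]
contact_force: [0.5, 0.1, 1.4]
opening: 0.0
finger_force: 0.0
```

```bash
python3 - <<'E'
from h import *
im,d,K,T=shot('wrist');im,d,K,T=shot('wrist');np.savez('w5.npz',im=im,d=d,K=K,T=T)
a=im[80:320,260:560,::-1];cv2.imwrite('pics/w5.png',cv2.resize(a,None,fx=2.5,fy=2.5,interpolation=2))
s=ctrl.get_state();print(s['time'],w2f(s['eef_pos']),s['contact_force'],s['qpos'])
E
```

```text
21.55 [-113.94826712  -51.1736833 ] [-0.00930257 -0.86282121  0.04118261] [-6.12477607e-01 -1.26475338e-01  2.17187196e+00  6.91256255e-04
  1.08357718e+00 -5.88799027e-01]
```

View pics/w5.png

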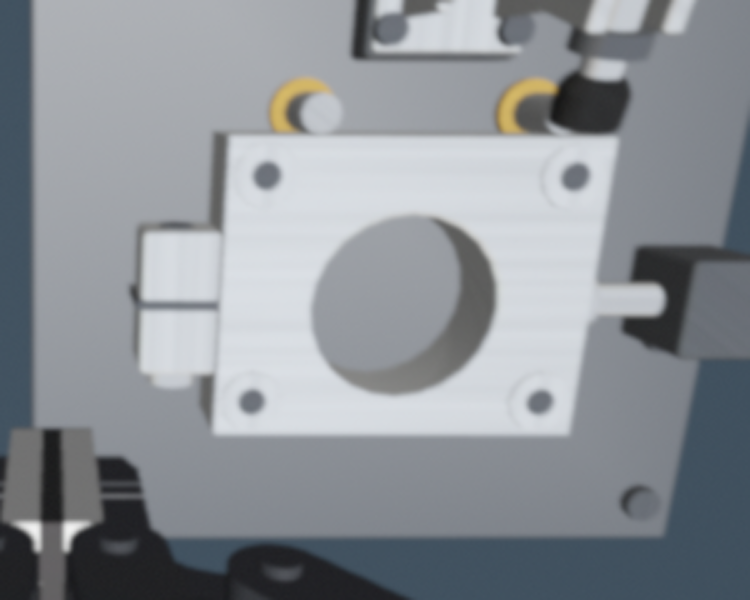

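The bracket is square now: the back edge is level from (228,133) to (617,136), tight at the pins, and the screw head is against the end face. Next I'll measure the handle.

```bash
python3 - <<'E'
from h import *
for c in('top','side'):
    z=np.load(c+'.npz');im,d,K,T=[z[k] for k in('im','d','K','T')];P=cloud(d,K,T)
    hm=(im[...,0]>110)&(im[...,1]<80)&(im[...,2]<80)&(d>0)&(P[...,2]>.1)&(P[...,1]>-.18)&(P[...,1]<.05)
    p=P[hm];f=np.c_[(p[:,:2]-O)@RF,p[:,2]]*1e3
    A=np.polyfit(f[:,2],f[:,1],1);print(c,len(f),f.min(0),f.max(0),f.mean(0),'lift',np.arctan2(1,A[0]))
E
python3 - <<'E'
import sys;sys.path.insert(0,'.')
from h import *
s=ctrl.get_state();print(w2f(s['eef_pos']),delta([*f2w(0,20),.28]))
E
```

```text
top 78 [ -8.82755838  67.41845891 147.18373937] [  5.7388343   93.97245027 213.65482023] [ -3.13562942  80.57419599 187.96759804] lift 1.2403719152893078
side 111 [ -8.96772459  78.20715681 146.65325491] [  2.14174045  98.6007634  210.33434827] [ -3.69603413  90.11883513 181.33880495] lift 1.3594234055778442
[-113.94826712  -51.1736833 ] [ 0.0704  0.1153 -0.1287  0.0108  0.0065 -0.001 ]
```

>>> carry_out --deltas '[0,0.02,-0.06,0,0,0,0,0.05,-0.12,0,0,0,0.04,0.09,-0.133,0,0,0,0.08,0.113,-0.133,0,0,0,0.096,0.113,-0.133,0,0,0]'

```text
time: 22.18
eef_pos: [0.5364, -0.0772, 0.2766]
tcp_rot: [0.715, 0.699, -0.0, -0.001]
contact_force: [-0.8, 0.2, -0.6]
opening: -0.003
finger_force: 0.0
```

```bash
python3 - <<'E'
from h import *
s=ctrl.get_state();print(s['time'],w2f(s['eef_pos']),s['eef_pos'],delta([*f2w(-1,47),.174]))
E
```

```text
22.175 [-3.74909828 48.56332543] [ 0.53636875 -0.0771633   0.27657425] [-0.0017  0.0029  0.1026 -0.0011 -0.0009  0.0015]
```

>>> carry_out --deltas '[-0.002,0.002,0.05,0,0,0,-0.002,0.002,0.1,0,0,0,-0.002,0.002,0.103,0,0,0,-0.002,0.002,0.103,0,0,0]'

```text
time: 22.68
eef_pos: [0.538, -0.0816, 0.1757]
tcp_rot: [0.716, 0.698, 0.0, 0.0]
contact_force: [-0.3, -0.7, 0.3]
opening: 0.001
finger_force: 0.0
```

```bash
cat > st.py <<'E'
from h import *
s=ctrl.get_state();print(s['time'],w2f(s['eef_pos']).round(1),(s['eef_pos'][2]*1e3).round(1),s['contact_force'].round(1))
E
python3 st.py
```

```text
22.675 [-2.  44.2] 175.7 [-0.3 -0.7  0.3]
```

Now touch and push the handle, about 3 mm per row.

>>> carry_out --deltas '[0.004,0,0,0,0,0,0.008,0,0,0,0,0,0.012,0,0,0,0,0,0.015,0,0,0,0,0]'

```text
time: 23.18
eef_pos: [0.5384, -0.0657, 0.1752]
tcp_rot: [0.715, 0.699, 0.0, 0.0]
contact_force: [0.0, -0.0, -0.6]
opening: 0.0
finger_force: 0.0
```

>>> carry_out --deltas '[0.002,0,0,0,0,0,0.004,0,0,0,0,0,0.006,0,0,0,0,0,0.008,0,0,0,0,0]'

```text
time: 23.68
eef_pos: [0.5385, -0.0581, 0.1747]
tcp_rot: [0.716, 0.699, -0.0, 0.0]
contact_force: [-0.0, -0.6, -0.8]
opening: 0.004
finger_force: 0.3
```

```bash
python3 st.py
```

```text
23.675 [-2.1 67.7] 174.7 [-0.  -0.6 -0.8]
```

>>> carry_out --deltas '[0.0035,0,0,0,0,0,0.007,0,0,0,0,0,0.0105,0,0,0,0,0,0.014,0,0.0005,0,0,0,0.0175,0,0.001,0,0,0]'

```text
time: 24.3
eef_pos: [0.5389, -0.0403, 0.1737]
tcp_rot: [0.716, 0.699, -0.0, -0.0]
contact_force: [-0.5, -1.0, 0.1]
opening: 0.0
finger_force: 0.3
```

>>> carry_out --deltas '[0.004,0,0.002,0,0,0,0.008,0,0.004,0,0,0,0.012,0,0.006,0,0,0,0.016,0,0.0085,0,0,0,0.02,0,0.011,0,0,0]'

```text
time: 24.92
eef_pos: [0.5395, -0.0203, 0.1627]
tcp_rot: [0.716, 0.699, 0.0, 0.0]
contact_force: [0.3, -0.2, 0.3]
opening: -0.003
finger_force: 0.5
```

```bash
python3 st.py
```

```text
24.925 [ -2.  105.5] 162.7 [ 0.3 -0.2  0.3]
```

>>> carry_out --deltas '[0.0045,0,0.0035,0,0,0,0.0085,0,0.008,0,0,0,0.0125,0,0.013,0,0,0,0.016,0,0.018,0,0,0,0.0185,0,0.0235,0,0,0]'

```text
time: 25.55
eef_pos: [0.5397, -0.0017, 0.1388]
tcp_rot: [0.716, 0.699, 0.0, -0.0]
contact_force: [0.6, 0.5, 0.5]
opening: 0.003
finger_force: 0.3
```

>>> carry_out --deltas '[0.002,0,0.004,0,0,0,0.004,0,0.008,0,0,0,0.005,0,0.012,0,0,0]'

```text
time: 25.92
eef_pos: [0.5398, 0.0031, 0.1269]
tcp_rot: [0.716, 0.699, -0.0, -0.0]
contact_force: [0.1, -0.2, 0.4]
opening: -0.001
finger_force: 0.2
```

```bash
python3 st.py
```

```text
25.925 [ -2.2 128.9] 126.9 [ 0.1 -0.2  0.4]
```

>>> carry_out --deltas '[0.001,0,0.002,0,0,0,0.0018,0,0.004,0,0,0,0.0025,0,0.006,0,0,0,0.003,0,0.008,0,0,0]'

```text
time: 26.42
eef_pos: [0.5402, 0.0062, 0.1198]
tcp_rot: [0.716, 0.698, 0.0, -0.0]
contact_force: [-3.0, 0.9, 4.5]
opening: -0.0
finger_force: 1.9
```

>>> carry_out --deltas '[0.0007,0,0.002,0,0,0,0.0014,0,0.004,0,0,0,0.002,0,0.006,0,0,0,0.0026,0,0.008,0,0,0]'

```text
time: 26.92
eef_pos: [0.5404, 0.009, 0.1118]
tcp_rot: [0.716, 0.699, 0.001, -0.0]
contact_force: [-1.5, 2.3, 5.3]
opening: -0.004
finger_force: 2.4
```

```bash
python3 st.py
```

```text
26.925 [ -1.7 134.8] 111.8 [-1.5  2.3  5.3]
```

>>> carry_out --deltas '[0.0004,0,0.002,0,0,0,0.0008,0,0.004,0,0,0,0.0012,0,0.006,0,0,0,0.0016,0,0.008,0,0,0]'

```text
time: 27.42
eef_pos: [0.5404, 0.0103, 0.1033]
tcp_rot: [0.716, 0.699, 0.0, 0.0]
contact_force: [0.2, 3.2, 3.8]
opening: 0.003
finger_force: 1.6
```

>>> carry_out --deltas '[0.0003,0,0.0015,0,0,0,0.0006,0,0.003,0,0,0,0.0009,0,0.0045,0,0,0,0.001,0,0.006,0,0,0]'

```text
time: 27.92
eef_pos: [0.5398, 0.0108, 0.0968]
tcp_rot: [0.715, 0.699, -0.0, -0.0]
contact_force: [-0.5, -0.2, -0.1]
opening: -0.001
finger_force: 0.2
```

```bash
python3 st.py
```

```text
27.925 [ -2.3 136.6] 96.8 [-0.5 -0.2 -0.1]
```

Force vanished, so it probably snapped. Retreat up and check.

>>> carry_out --deltas '[0,0,-0.05,0,0,0,0,0,-0.11,0,0,0,-0.06,0,-0.17,0,0,0,-0.12,0,-0.22,0,0,0,-0.15,0,-0.22,0,0,0]'

```text
time: 28.55
eef_pos: [0.5366, -0.1391, 0.3192]
tcp_rot: [0.715, 0.699, 0.0, 0.001]
contact_force: [1.2, 0.2, -0.2]
opening: -0.0
finger_force: 0.0
```

```bash
python3 - <<'E'
from h import *
im,d,K,T=shot('wrist');im,d,K,T=shot('wrist');im2,d2,K2,T2=shot('side')
a=cv2.resize(im2[150:290,200:390],(570,420),interpolation=2)
o=np.hstack([im,a])[...,::-1];cv2.imwrite('pics/w6.png',cv2.resize(o,(800,298)))
for I,D,k,t in((im,d,K,T),(im2,d2,K2,T2)):
    P=cloud(D,k,t);hm=(I[...,0]>110)&(I[...,1]<80)&(I[...,2]<80)&(D>0)&(P[...,2]>.04)&(P[...,1]>-.18)&(P[...,1]<.1)
    p=P[hm];f=np.c_[(p[:,:2]-O)@RF,p[:,2]]*1e3;g=f[abs(f[:,0])<5]
    print(len(f),f.min(0),f.max(0),'lift fit',np.polyfit(g[:,1],g[:,2],1))
print(ctrl.get_state()['time'])
E
```

```text
279 [ -6.73725443 115.80921227  76.97865586] [  8.00657633 148.08910057  87.58114576] lift fit [6.90700164e-03 8.42076613e+01]
199 [-217.05813349   18.37952575   70.85218433] [ 51.65024942 189.61677441 582.34508713] lift fit [-6.46152638e-02  9.42773309e+01]
28.7
```

View pics/w6.png

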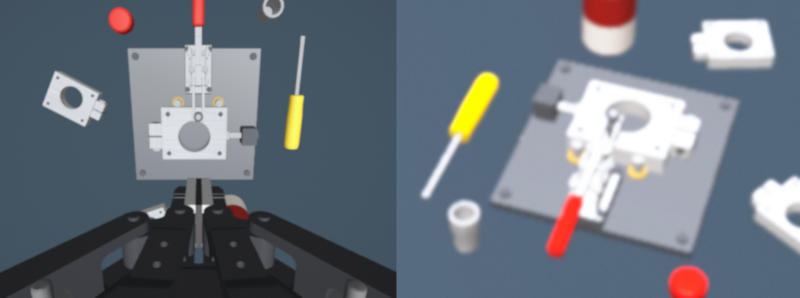

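Both views show the handle level and locked (top at z≈85 mm, lift ≈0). The spindle is on the bracket, which sits at the pins and screw, and the bystanders haven't moved.

```bash
python3 -c "
from plant import ctrl
print(ctrl.sign_off())"
```

```text
the job is handed in; nothing more can be done
None
```

The bracket is clamped: the last pictures show it square on both pins and against the stop screw, with the handle level and locked. The job was handed in at about 29 s; sign-off returned no verdict.

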